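# Hold a glued flagstone down on a spindle-mounted miniature

### The arm

A 6-joint arm with a two-finger parallel gripper is mounted at the origin on the work surface. World frame = base frame: x ahead of the robot, y to its left, z up, the work surface at z = 0. Lengths are in m, angles in rad, forces in N, time in s.
With the tool pointing down it reaches from about 0.275 to 0.875 m from the base axis. Payload 12.5 kg.
Tool frame: the origin (TCP) lies at the very end of the fingers, on their centre line; the grasp point (between the pads) lies 19 mm behind it; z points along the fingers, y is the direction in which the jaws open and shut (so a half turn about z gives the same grasp; the last joint's range is limited). The gripper opens to 85 mm and grips with 20 to 120 N. Pads are 22 mm wide; open, the fingers measure 114 mm over their backs; the gripper's body (76 mm by 85 mm) begins 54 mm behind the grasp point. The pads swing forward as they close: fully open they stand 13 mm farther back than shut.
Start: joints at [-1.324, 0.351, 1.652, -0, 1.139, -0.085], TCP at [0.179, -0.52, 0.231] pointing down, gripper open.
Joint ranges: [-2.75, 2.75], [-0.79, 2.1], [0.01, 2.65], [-1.57, 4.71], [0.07, 3.14], [-2.87, 2.87]. Speed limits (rad/s): [2.22, 2.22, 2.79, 3.14, 3.14, 3.14].

### API

Orientations are given as [roll, pitch, yaw] about the fixed x, y, z axes, in that order (R = Rz(yaw) Ry(pitch) Rx(roll)).
In Python, from plant import sense, camera, camera_info, hand_in, boxes_of, outline_of gives the robot as it stands.
- The arm moves only by the tool arm_command, never from a script. Its argument "targets" is a list that holds one entry, the list of rows, each a list of 7 numbers: the turn, a rotation vector about the world's x, y, z in rad, then the shift along the world's x, y, z in cm, then the opening, from 0 (shut) to 1 (fully open). A call has 1 to 12 rows; each row is the pose to reach, as a shift and turn from the pose commanded when the call began; what a row does not reach only later rows make up. A row lasts 1/8 s, in which the tool goes at most 62.5 mm and 10.7 degrees, less where a joint would pass 70% of its speed; a pose out of reach is approached as far as the arm can. A call with a gripper value outside its range is refused whole. The fingers move at their own pace and stop on an object; "squeeze" is the grip in N (left out, the last holds). Time passes only in rows, so rows that repeat a pose let the fingers close. It gives the time, the measured TCP pose, the force and the opening at its end, in the units of the state.
- sense(): the state, without advancing time (a new reading comes with each control period).
- camera(name): name is "side" or "top" or "wrist"; returns the picture (480x640x3 uint8, red, green, blue); there is no depth.
- camera_info(name): a dict with "vfov" (degrees; the focal length in pixels is half the picture's height over the tangent of half this angle, whatever the lens; pixels are square), "cx", "cy" (the principal point, pixels), "world_from_camera" (4x4, takes a point from camera to world coordinates); the wrist camera has in their place "tool_from_camera" (4x4, takes a point from camera to tool coordinates, whose origin is the TCP and whose axes are the flange's). Camera axes: x right, y down, z forward; pixel columns grow to the right and rows downward; lengths in m; the calibration is good to about 2 mm. A picture is of the moment at which its call begins: read the wrist's pose just before it. camera_info takes no time and is no camera call.
- hand_in(): hands the job in, once; it reports no verdict.
Trained networks look in the newest picture that a camera, given by its name, has taken for a name from the list of things; names that differ only in an ending like _2 or _b are one class to them, and where a whole thing is asked for, a point or a joint stands for the part that bears it (a point fixed in the world has none). Each returns a list of dicts, best first, with "conf" (0 to 1); they miss things now and then, are a little off and sometimes report something else, mostly with a low value. They report only what shows in the picture. A call takes as long as a camera call. They do not tell look-alikes from the thing itself.
- boxes_of(camera, thing): "centre" ([x, y, z] in m, in world coordinates, good to about 4 mm: the middle of the surface that is visible of it).
- outline_of(camera, thing): "pixels" (480x640 bool, what is visible of it).
The state is a dict: "time_s": time; "joint_positions": joint angles; "joint_vel": joint speeds; "effort": joint torques, N m; "tcp_pos": TCP position; "tool_rot": TCP orientation; "wrist_force": force on the tool from outside, world axes, zero at the start; "wrist_torque": the same for the moment, N m; "opening": finger opening in m.
Only numpy, scipy, OpenCV 4.12 (cv2) and the standard library are available. Lean on these libraries where they do the work, as an engineer would, in place of code of your own. Each camera call takes 0.05 s, during which the arm holds its last target.

### The job

The round flagstone on the little ruin has just been glued and must be held down: take the wooden bobbin that carries the ruin by its wood, keeping the gripper off the model, lower it over the spindle of the bench stand until it sits fully home, and let go. Then draw the rubber-tipped shaper out of the tool rack and, holding it upright, rest its tip on the middle of the round flagstone with a light, steady push of about 3 N. Leave everything else as it is and do not put the shaper down: the program finishes while still holding it there.

Things in the scene. Friction and masses are not known exactly. Their poses are not given: they have to be found in the camera images.
- bobbin_grip (a point): Turned wooden bobbin used as a painting handle, standing on the table: 70 mm tall, foot flange 54 mm across and 11 mm thick, waist 34 mm across, top flange 45 mm across and 15 mm tall (55 to 70 mm above the foot), 110 g, with a 13 mm bore open from below, 52 mm deep. It carries the ruin on top (stuck fast). This point is the centre of the top flange, on the axis, 62.5 mm above the foot; z is up the axis. The top flange is the place to grip.
- bobbin_foot (a point): Centre of the bobbin's underside, at the mouth of its bore; z is up the bobbin's axis.
- bobbin: The same bobbin; origin at the centre of its underside, z up, x towards the side where the round flagstone lies.
- ruin: The model glued on the bobbin's top: black round base 39 mm across and 4 mm thick, with a broken grey stone wall up to 16 mm high, a 6 mm wide column stub and a round flagstone. Origin at the centre of its underside (the bobbin's top), x towards the flagstone, z up. Not to be touched with the gripper.
- flagstone (a point): Middle of the flat upper face of the round flagstone on the ruin: pale stone disc 16 mm across, 8 mm off the bobbin's axis, its top 76.5 mm above the bobbin's foot. x points away from the bobbin's axis, z up.
- seat (a point): Bench stand, fixed: dark steel disc 110 mm across and 18 mm thick with an upright steel spindle 9.5 mm across, which stands 38 mm above the disc and ends in a 7 mm long cone. This point is on the disc's upper face at the foot of the spindle, where the bobbin's foot comes to sit; z is up the spindle.
- rack: Plywood tool rack, fixed: a board 60 mm (its x) by 172 mm (its y) by 14 mm, its top 64 mm above the table, on two end cheeks, with three 11 mm holes in a row along its y at -55, 0 and +55 mm. Three tools hang in them tip down, shoulders resting on the board: the shaper, a pin vise and a small screwdriver, in any order. Origin at the middle of its underside.
- shaper_grip (a point): The shaper: plain pale wooden handle, round, 16 mm across and 80 mm long, with a shallow turned groove near its flat top end, above a 9 mm aluminium ferrule 28 mm long and a dark grey rubber tip; 33 g. It hangs upright in the rack, handle from 64 to 144 mm above the table, ferrule and tip down through the hole (46 mm below the handle). This point is the middle of the handle, 40 mm above its shoulder and 86 mm above the tip's face; z points from the tip up the handle.
- shaper: The same shaper; origin on its axis at the shoulder (lower end of the handle), z towards the handle's flat top end.
- tip_face (a point): Middle of the flat end face, 6 mm across, of the shaper's rubber tip, on the shaper's axis; z points up the shaper. It is the lowest point of the shaper as it hangs.
- soft_tip: The shaper's rubber tip, 18 mm long outside the ferrule. It is springy along the shaper's axis: it gives 1.1 mm for each newton (0.9 N per mm), up to 7 mm, then it is hard. Its origin is at the shaper's shoulder when unloaded.
- pin_vise: Pin vise hanging in the rack: slim ribbed aluminium, 11 mm across, with a 21 mm domed cap at the top, 75 mm above the board. Origin on its axis at board level. Stays.
- mini_driver: Small screwdriver hanging in the rack: black plastic waisted handle, 17 mm across, 70 mm above the board. Origin on its axis at board level. Stays.
- palette: White round paint palette, 154 mm across, 9 mm high, lying flat. Origin under its centre. Stays.
- paint_jar: Paint jar with black cap, 40 mm across, 52 mm tall. Origin under its centre. Stays.
- wash_bottle: Small amber bottle with white cap, 32 mm across, 66 mm tall. Origin under its centre. Stays.
- figure_bobbin: Another wooden bobbin of the same size, with a small standing grey figure with spear and shield on top, 112 mm tall in all. Origin under its centre. Stays.
- tape_roll: Roll of beige masking tape lying flat, 90 mm across, 24 mm high. Origin under its centre. Stays.
- brush: Paint brush lying on the table, 185 mm long, 7 mm thick. Origin on its handle, on the table. Stays.
Things that resemble listed ones, but are neither listed nor needed, are in the scene too. What is shaped like the shaper but green is not meant.

How it is judged:
By the outcome, as a careful person would: the job done as asked, in the order asked, and still so for the second after the job is handed in, while the arm keeps its last pose, push and grip.
It also fails if it takes over 61 s, if anything falls off the work surface, if the arm or the gripper's body presses on something with over 40 N, if the wrist force passes 120 N, or if a joint passes its speed limit or range.

## Working session

There is one attempt and no reset: what is moved stays moved. The work goes in short steps, Python scripts to look and compute and a tool call to move; the robot and the scene stay as the last step left them, time stands still between calls to the robot, and variables do not carry over. Pictures are saved under pics/ and viewed, and the job is handed in when it is done.

Besides the shell and the picture viewer there is one more tool, called in YAML: its name, and indented under it one key for each argument. arm_command: Moves the arm, as the interface text tells. Its arguments: {"type":"object","properties":{"targets":{"type":"array"},"squeeze":{"type":"number"}},"required":["targets"]}

```bash
mkdir -p pics; ls; cat > h.py <<'E'
from plant import sense, camera, camera_info, hand_in, boxes_of, outline_of
import numpy as np, cv2
from scipy.spatial.transform import Rotation as R
def tool_T(s=None):
    s=s or sense(); T=np.eye(4); T[:3,:3]=R.from_euler('xyz',s['tool_rot']).as_matrix(); T[:3,3]=s['tcp_pos']; return T
def cam_T(name,s=None):
    i=camera_info(name)
    T=np.array(i['world_from_camera']) if 'world_from_camera' in i else tool_T(s)@np.array(i['tool_from_camera'])
    f=240/np.tan(np.radians(i['vfov'])/2); return T,f,i['cx'],i['cy']
def ray(name,u,v,z,s=None):
    T,f,cx,cy=cam_T(name,s); d=T[:3,:3]@np.array([(u-cx)/f,(v-cy)/f,1]); o=T[:3,3]; return o+d*(z-o[2])/d[2]
def proj(name,p,s=None):
    T,f,cx,cy=cam_T(name,s); q=np.linalg.inv(T)@np.r_[p,1]; return np.array([cx+f*q[0]/q[2],cy+f*q[1]/q[2]])
def save(img,n): cv2.imwrite('pics/'+n,img[:,:,::-1])
def crop(img,u0,v0,u1,v1,k,n):
    c=img[v0:v1,u0:u1]; save(cv2.resize(c,None,fx=k,fy=k,interpolation=cv2.INTER_CUBIC),n)
E
python3 - <<'E'
from h import *
np.set_printoptions(precision=4,suppress=True)
print(sense())
for n in ['side','top','wrist']:
    im=camera(n); save(im,n+'0.png'); np.save(n+'0.npy',im); i=camera_info(n); print(n,i)
E
```

```text
pics
{'time_s': 0.0, 'joint_positions': array([-1.3236,  0.3512,  1.6524,  0.    ,  1.1391, -0.0846]), 'joint_vel': array([ 0.0006,  0.0003,  0.001 , -0.0002, -0.002 ,  0.0002]), 'effort': array([ -0.    , -50.6111, -29.1403,  -0.    ,   0.0045,  -0.    ]), 'tcp_pos': array([ 0.1791, -0.5197,  0.2308]), 'tool_rot': array([-3.1404, -0.0001,  0.3318]), 'wrist_force': array([-0.0587,  0.6302,  0.0411]), 'wrist_torque': array([ 0.0334, -0.0126,  0.0091]), 'opening': 0.08538359344058252}
side {'vfov': 48.37511130294073, 'cx': 327.5784864241933, 'cy': 238.08984693871002, 'world_from_camera': array([[ 0.9938, -0.0765,  0.0802,  0.4899],
       [-0.1099, -0.5849,  0.8036, -0.8164],
       [-0.0146, -0.8075, -0.5897,  0.6703],
       [ 0.    ,  0.    ,  0.    ,  1.    ]])}
top {'vfov': 56.34907911217452, 'cx': 319.1311462667542, 'cy': 240.087178466919, 'world_from_camera': array([[ 0.0276, -0.9925,  0.1188,  0.4335],
       [-0.9996, -0.0287, -0.0069, -0.0037],
       [ 0.0102, -0.1186, -0.9929,  1.0373],
       [ 0.    ,  0.    ,  0.    ,  1.    ]])}
wrist {'vfov': 67.46547008071538, 'cx': 323.83469452109017, 'cy': 240.03589477036874, 'tool_from_camera': array([[ 0.0006, -0.9565, -0.2918,  0.0739],
       [ 1.    ,  0.0009, -0.0008,  0.0008],
       [ 0.001 , -0.2918,  0.9565, -0.1411],
       [ 0.    ,  0.    ,  0.    ,  1.    ]])}
```

View pics/side0.png

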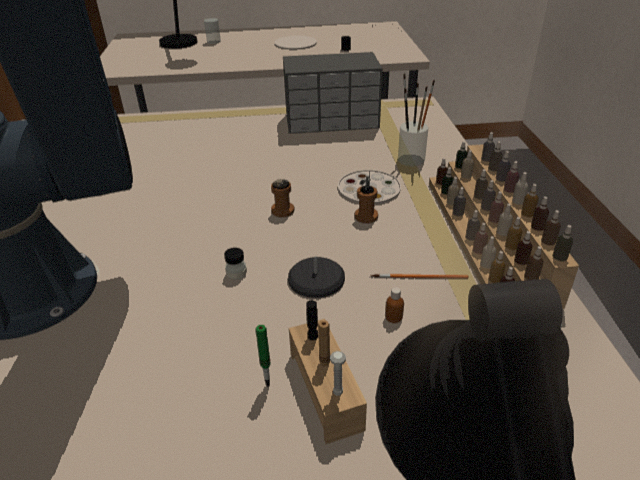

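View pics/top0.png

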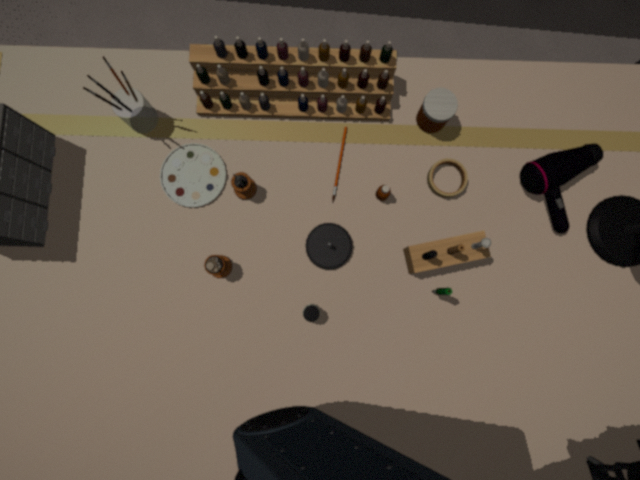

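```bash
python3 - <<'E'
from h import *
np.set_printoptions(precision=4,suppress=True)
for n in ['top','side']:
  for t in ['bobbin','ruin','flagstone','seat','rack','shaper','pin_vise','mini_driver','figure_bobbin','bobbin_grip','shaper_grip']:
    try: print(n,t,[(np.round(b['centre'],3).tolist(),round(float(b['conf']),2)) for b in boxes_of(n,t)][:4])
    except Exception as e: print(n,t,e)
print(sense()['time_s'])
E
```

```text
top bobbin [([0.487, 0.209, 0.07], 0.71)]
top ruin [([0.493, 0.213, 0.074], 0.83)]
top flagstone [([0.494, 0.215, 0.072], 0.79)]
top seat [([0.54, -0.028, 0.022], 0.75)]
top rack [([0.53, -0.285, 0.062], 0.6)]
top shaper [([0.448, -0.268, 0.101], 0.72)]
top pin_vise [([0.543, -0.347, 0.138], 0.57)]
top mini_driver []
top figure_bobbin [([0.667, 0.161, 0.073], 0.68)]
top bobbin_grip [([0.495, 0.204, 0.072], 0.83)]
top shaper_grip [([0.444, -0.272, 0.105], 0.57), ([0.534, -0.294, 0.124], 0.52), ([0.492, 0.213, 0.076], 0.31)]
side bobbin [([0.488, 0.201, 0.035], 0.86)]
side ruin []
side flagstone [([0.49, 0.202, 0.078], 0.51), ([0.674, 0.154, 0.048], 0.44)]
side seat [([0.545, -0.047, 0.016], 0.6)]
side rack [([0.532, -0.344, 0.063], 0.8)]
side shaper [([0.53, -0.303, 0.109], 0.6), ([0.445, -0.28, 0.086], 0.56)]
side pin_vise [([0.55, -0.357, 0.116], 0.96)]
side mini_driver [([0.522, -0.246, 0.111], 0.71)]
side figure_bobbin [([0.673, 0.154, 0.042], 0.66)]
side bobbin_grip [([0.486, 0.203, 0.037], 0.87)]
side shaper_grip [([0.536, -0.299, 0.108], 0.97), ([0.445, -0.279, 0.086], 0.76), ([0.756, -0.056, 0.009], 0.69)]
1.25
```

Candidates:
- **Bobbin:** side (283,197) / top (217,265) carries the ruin. The bobbin at side (367,203) / top (244,185) carries the figure, so it stays.
- **Shaper:** the pale wooden handle in the middle of the rack, side (324,340) / top (457,249). The green look-alike is at side (263,345), the pin vise at (338,370) and the driver at (312,320).

I'll check this in close crops and then move over the rack.

```bash
python3 - <<'E'
from h import *
a=np.load('side0.npy')
b=np.zeros((600,800,3),np.uint8)
b[:600,:400]=cv2.resize(a[290:440,240:340+0],(400,600),interpolation=cv2.INTER_CUBIC)
b[:300,400:]=cv2.resize(a[160:235,260:360],(400,300),interpolation=cv2.INTER_CUBIC)
t=np.load('top0.npy')
b[300:,400:]=cv2.resize(t[235:310,400:500],(400,300),interpolation=cv2.INTER_CUBIC)
save(b,'crops.png')
E
```

```text
(no output)
```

View pics/crops.png

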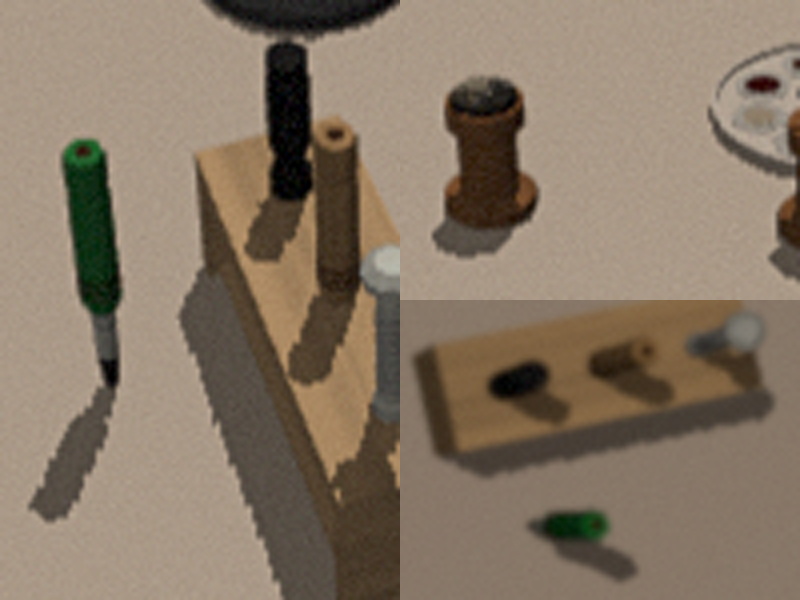

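arm_command:
  targets:
    - [[0,0,1.46,35.5,22.3,3,1],[0,0,1.46,35.5,22.3,3,1],[0,0,1.46,35.5,22.3,3,1],[0,0,1.46,35.5,22.3,3,1],[0,0,1.46,35.5,22.3,3,1],[0,0,1.46,35.5,22.3,3,1],[0,0,1.46,35.5,22.3,3,1],[0,0,1.46,35.5,22.3,3,1],[0,0,1.46,35.5,22.3,3,1],[0,0,1.46,35.5,22.3,3,1]]

```text
time_s: 2.5
tcp_pos: [0.5338, -0.2973, 0.2613]
tool_rot: [-3.141, -0.0, 1.788]
wrist_force: [-0.3, 0.0, -0.4]
opening: 0.0856
```

```bash
python3 - <<'E'
from h import *
np.set_printoptions(precision=4,suppress=True)
s=sense(); im=camera('wrist'); np.save('w1.npy',im); save(im,'w1.png')
import pickle; pickle.dump(s,open('w1.pkl','wb'))
print(s['tcp_pos'],s['tool_rot'],s['joint_positions'],s['time_s'])
for t in ['shaper','shaper_grip','pin_vise','mini_driver','rack','seat']:
    print(t,[(np.round(b['centre'],3).tolist(),round(float(b['conf']),2)) for b in boxes_of('wrist',t)][:4])
E
```

```text
[ 0.5338 -0.2973  0.2613] [-3.1415 -0.0001  1.7879] [-0.5843  0.4356  1.4501 -0.      1.256  -0.8014] 2.5
shaper [([0.53, -0.29, 0.14], 0.96), ([0.45, -0.272, 0.12], 0.59)]
shaper_grip [([0.452, -0.274, 0.117], 0.76), ([0.532, -0.293, 0.136], 0.66)]
pin_vise [([0.547, -0.342, 0.135], 0.78)]
mini_driver [([0.522, -0.24, 0.13], 0.82)]
rack [([0.529, -0.28, 0.069], 0.71)]
seat [([0.532, -0.285, 0.068], 0.16)]
```

View pics/w1.png

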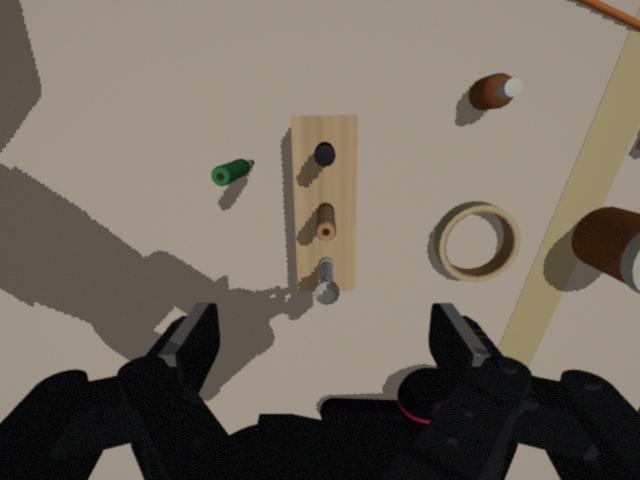

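Wrist view: the rack is aligned with the jaws. Driver (325,154), shaper top (326,232), pin vise (327,292), with the green look-alike off at (222,175). Next I'll look at the seat and then the bobbin.

arm_command:
  targets:
    - [[0,0,0,0.6,26.2,-6,1],[0,0,0,0.6,26.2,-6,1],[0,0,0,0.6,26.2,-6,1],[0,0,0,0.6,26.2,-6,1],[0,0,0,0.6,26.2,-6,1],[0,0,0,0.6,26.2,-6,1],[0,0,0,0.6,26.2,-6,1]]

```text
time_s: 3.72
tcp_pos: [0.5405, -0.0362, 0.2017]
tool_rot: [3.141, 0.001, 1.791]
wrist_force: [0.9, 0.2, 0.2]
opening: 0.0852
```

```bash
python3 - <<'E'
from h import *
import pickle
np.set_printoptions(precision=4,suppress=True)
s=sense(); im=camera('wrist'); np.save('w2.npy',im); save(im,'w2.png')
pickle.dump(s,open('w2.pkl','wb'))
print(s['tcp_pos'],s['tool_rot'],s['time_s'])
print([(np.round(b['centre'],3).tolist(),round(float(b['conf']),2)) for b in boxes_of('wrist','seat')][:4])
s1=pickle.load(open('w1.pkl','rb'));print('shaper top',ray('wrist',326,232,.144,s1))
E
```

```text
[ 0.5405 -0.0362  0.2017] [3.141  0.0005 1.7907] 3.725
[([0.402, 0.005, 0.053], 0.62), ([0.544, -0.028, 0.015], 0.58)]
shaper top [ 0.5347 -0.2958  0.144 ]
```

View pics/w2.png

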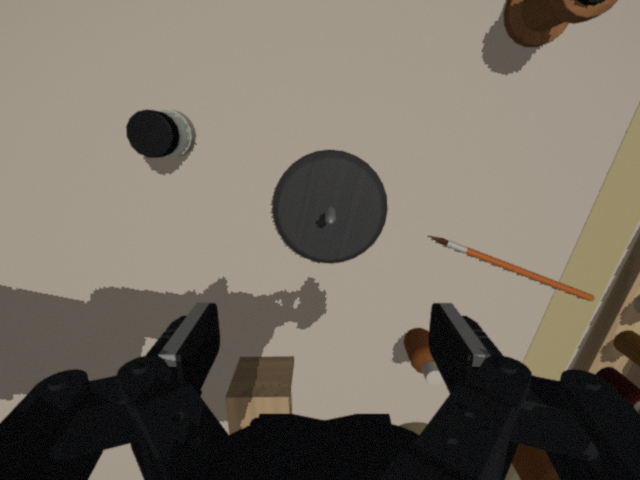

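arm_command:
  targets:
    - [[0,0,0,-4.7,24.0,0,1],[0,0,0,-4.7,24.0,0,1],[0,0,0,-4.7,24.0,0,1],[0,0,0,-4.7,24.0,0,1],[0,0,0,-4.7,24.0,0,1],[0,0,0,-4.7,24.0,0,1]]

```text
time_s: 4.58
tcp_pos: [0.4936, 0.2042, 0.2014]
tool_rot: [3.141, 0.0, 1.791]
wrist_force: [0.7, 0.1, 0.2]
opening: 0.085
```

```bash
python3 - <<'E'
from h import *
import pickle
np.set_printoptions(precision=4,suppress=True)
s=sense(); im=camera('wrist'); np.save('w3.npy',im); save(im,'w3.png')
pickle.dump(s,open('w3.pkl','wb'))
print(s['tcp_pos'],s['tool_rot'],s['time_s'])
for t in ['ruin','flagstone','bobbin','bobbin_grip']:
  print(t,[(np.round(b['centre'],4).tolist(),round(float(b['conf']),2)) for b in boxes_of('wrist',t)][:4])
E
```

```text
[0.4936 0.2042 0.2014] [3.1415 0.0003 1.7913] 4.575
ruin [([0.489, 0.2166, 0.0812], 0.59)]
flagstone [([0.4885, 0.2212, 0.0746], 0.28)]
bobbin [([0.4912, 0.2243, 0.0736], 0.94)]
bobbin_grip [([0.4886, 0.218, 0.074], 0.7)]
```

View pics/w3.png

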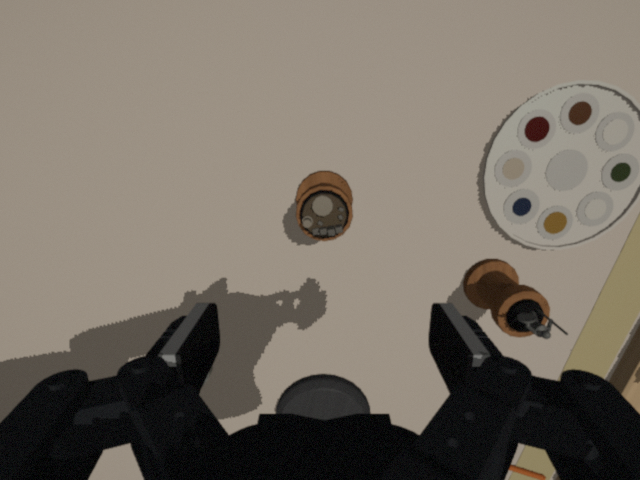

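```bash
python3 - <<'E'
from h import *
import pickle
a=np.load('w3.npy');b=np.load('w2.npy')
o=np.zeros((480,800,3),np.uint8)
o[:,:400]=cv2.resize(a[160:256,285:365],(400,480),interpolation=cv2.INTER_CUBIC)
o[:,400:]=cv2.resize(b[140:284,265:385],(400,480),interpolation=cv2.INTER_CUBIC)
save(o,'z23.png')
E
```

```text
(no output)
```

View pics/z23.png

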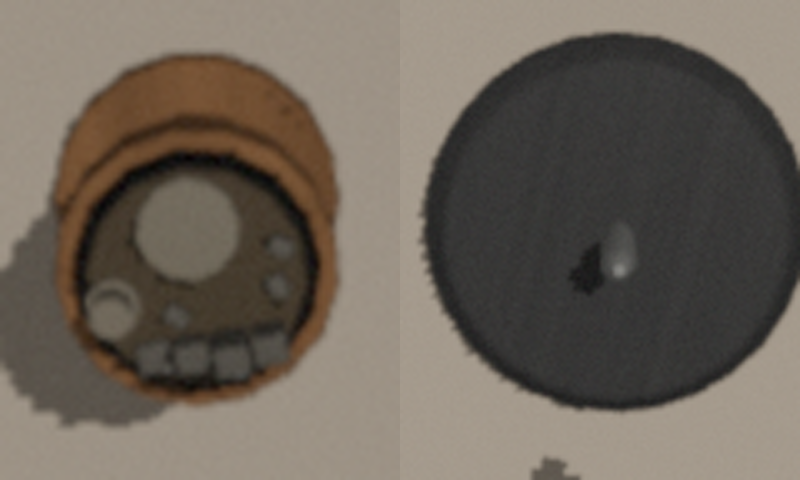

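```bash
python3 - <<'E'
from h import *
import pickle
np.set_printoptions(precision=4,suppress=True)
s2=pickle.load(open('w2.pkl','rb'));s3=pickle.load(open('w3.pkl','rb'))
print('disc',ray('wrist',330.4,210.2,.018,s2),'tip',ray('wrist',331,221,.056,s2),ray('wrist',331,221,.063,s2))
c=ray('wrist',324.6,212.8,.07,s3);print('bob',c,'flag',ray('wrist',285+187/5,160+230/5,.0765,s3))
print('base',ray('wrist',285+198/5,160+(150+388)/10,.074,s3))
th=np.linspace(0,2*np.pi,73)
def draw(im,name,cc,r,z,s,col):
    p=np.array([proj(name,[cc[0]+r*np.cos(t),cc[1]+r*np.sin(t),z],s) for t in th]); cv2.polylines(im,[np.round(p*8*16).astype(int)],True,col,1,shift=4)
a=cv2.resize(np.load('w3.npy'),None,fx=8,fy=8); 
for r,z in [(.0225,.07),(.0225,.055),(.027,.0),(.027,.011)]: draw(a,'wrist',c,r,z,s3,(0,255,0))
a=a[160*8:256*8,285*8:365*8]
b=cv2.resize(np.load('w2.npy'),None,fx=8,fy=8)
d=ray('wrist',330.4,210.2,.018,s2)
for r,z in [(.055,.018),(.055,0),(.00475,.018),(.00475,.056),(.001,.063),(.001,.056)]: draw(b,'wrist',d,r,z,s2,(0,255,0))
b=b[140*8:284*8,265*8:385*8]
save(np.hstack([cv2.resize(a,(400,480)),cv2.resize(b,(400,480))]),'fit.png')
E
```

```text
disc [ 0.5454 -0.0316  0.018 ] tip [ 0.5454 -0.0325  0.056 ] [ 0.5449 -0.0308  0.063 ]
bob [0.491  0.2166 0.07  ] flag [0.4879 0.2228 0.0765]
base [0.491  0.2167 0.074 ]
```

View pics/fit.png

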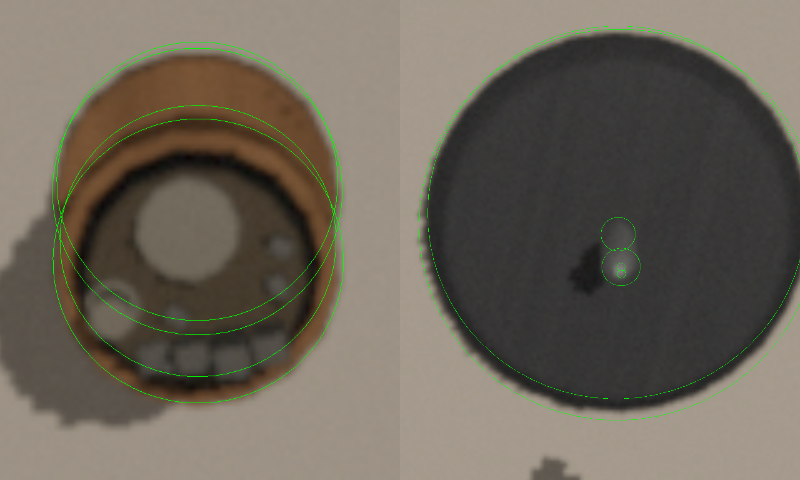

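The bobbin axis is at about (0.491, 0.2165) and the seat at about (0.545, −0.0315). The two share the same camera bias, which helps the relative fit. Moving in.

arm_command:
  targets:
    - [[0,0,0,-0.2,1.2,-4,1],[0,0,0,-0.2,1.2,-8,1],[0,0,0,-0.2,1.2,-8,1],[0,0,0,-0.2,1.2,-8,1]]

```text
time_s: 5.32
tcp_pos: [0.4921, 0.2169, 0.1227]
tool_rot: [3.14, -0.0, 1.791]
wrist_force: [0.8, -0.5, 0.2]
opening: 0.0855
```

```bash
python3 - <<'E'
from h import *
import pickle
np.set_printoptions(precision=4,suppress=True)
s=sense(); im=camera('wrist'); np.save('w4.npy',im); save(im,'w4.png')
pickle.dump(s,open('w4.pkl','wb'))
print(s['tcp_pos'],s['tool_rot'],s['time_s'])
print('tcp px',proj('wrist',s['tcp_pos'],s), 'bob top pred',proj('wrist',[.491,.2165,.07],s))
E
```

```text
[0.4921 0.2169 0.1227] [ 3.14   -0.0002  1.7912] 5.325
tcp px [324.9318 307.5301] bob top pred [322.5233 264.683 ]
```

View pics/w4.png

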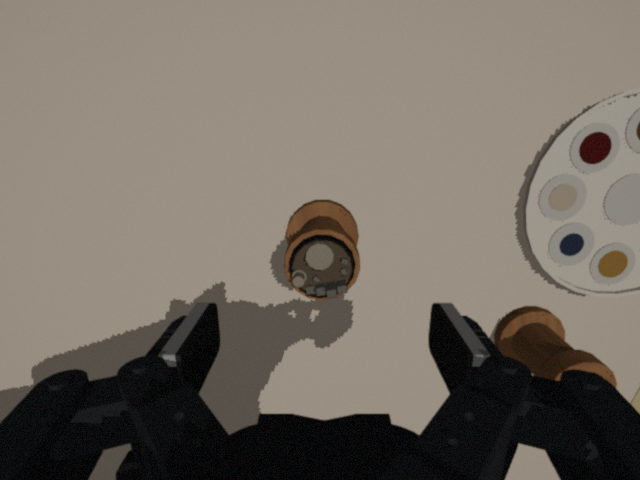

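Flange top is centred near (322,263), 1–2 px from the prediction. Descending to the grip height and closing.

arm_command:
  targets:
    - [[0,0,0,-0.1,0.05,-3,1],[0,0,0,-0.1,0.05,-6,1],[0,0,0,-0.1,0.05,-8.3,1],[0,0,0,-0.1,0.05,-8.3,1],[0,0,0,-0.1,0.05,-8.3,1],[0,0,0,-0.1,0.05,-8.3,1]]
  squeeze: 40

```text
time_s: 6.12
tcp_pos: [0.491, 0.2178, 0.0397]
tool_rot: [3.139, -0.0, 1.792]
wrist_force: [0.2, -0.2, -0.2]
opening: 0.0853
```

```bash
python3 - <<'E'
from h import *
import pickle
np.set_printoptions(precision=4,suppress=True)
s=sense(); im=camera('wrist'); sd=camera('side')
pickle.dump(s,open('w5.pkl','wb'))
print(s['tcp_pos'],s['tool_rot'],s['time_s'])
save(np.hstack([cv2.resize(im,(400,300)),cv2.resize(sd[130:280,200:400],(400,300),interpolation=cv2.INTER_CUBIC)]),'g5.png')
E
```

```text
[0.491  0.2178 0.0397] [ 3.1394 -0.0002  1.7918] 6.125
```

View pics/g5.png

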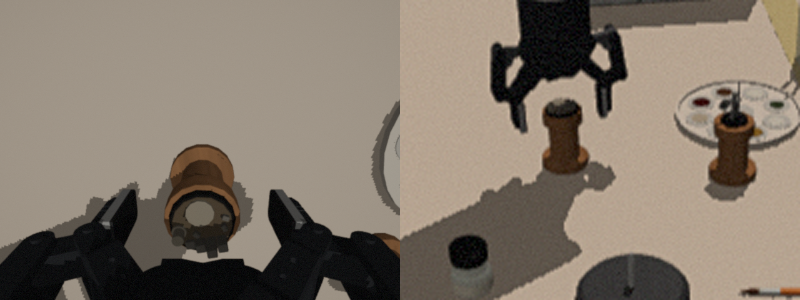

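The jaws straddle the flange. Closing.

arm_command:
  targets:
    - [[0,0,0,0,0,0,0.4],[0,0,0,0,0,0,0.4],[0,0,0,0,0,0,0.4],[0,0,0,0,0,0,0.4],[0,0,0,0,0,0,0.4],[0,0,0,0,0,0,0.4],[0,0,0,0,0,0,0.4]]
  squeeze: 40

```text
time_s: 7.1
tcp_pos: [0.4903, 0.2176, 0.0385]
tool_rot: [3.141, -0.0, 1.792]
wrist_force: [-0.3, 0.4, 4.6]
opening: 0.0437
```

```bash
python3 - <<'E'
from h import *
import pickle
np.set_printoptions(precision=4,suppress=True)
s=sense(); im=camera('wrist'); sd=camera('side'); np.save('w6.npy',im)
pickle.dump(s,open('w6.pkl','wb'))
print(s['tcp_pos'],s['tool_rot'],s['time_s'],s['opening'])
save(np.hstack([cv2.resize(im[240:465,170:470],(400,300)),cv2.resize(sd[150:225,220:320],(400,300),interpolation=cv2.INTER_CUBIC)]),'g6.png')
E
```

```text
[0.4903 0.2176 0.0385] [ 3.1413 -0.      1.7918] 7.1 0.04368083756520492
```

View pics/g6.png

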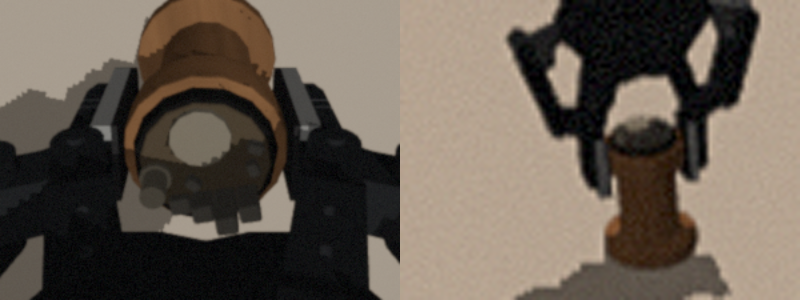

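```bash
python3 - <<'E'
from h import *
import pickle
np.set_printoptions(precision=4,suppress=True)
s=pickle.load(open('w6.pkl','rb'))
a=cv2.resize(np.load('w6.npy'),None,fx=4,fy=4,interpolation=cv2.INTER_CUBIC)
th=np.linspace(0,2*np.pi,73)
for dx,col in [(0,(0,255,0))]:
  c=s['tcp_pos'][:2]
  for r,z in [(.0225,.07),(.0195,.074),(.0195,.07),(.027,.011)]:
    p=np.array([proj('wrist',[c[0]+r*np.cos(t),c[1]+r*np.sin(t),z],s) for t in th]); cv2.polylines(a,[np.round(p*64).astype(int)],True,col,1,shift=4)
save(a[220*4:420*4,225*4:425*4][:600],'w6fit.png')
E
```

```text
(no output)
```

View pics/w6fit.png

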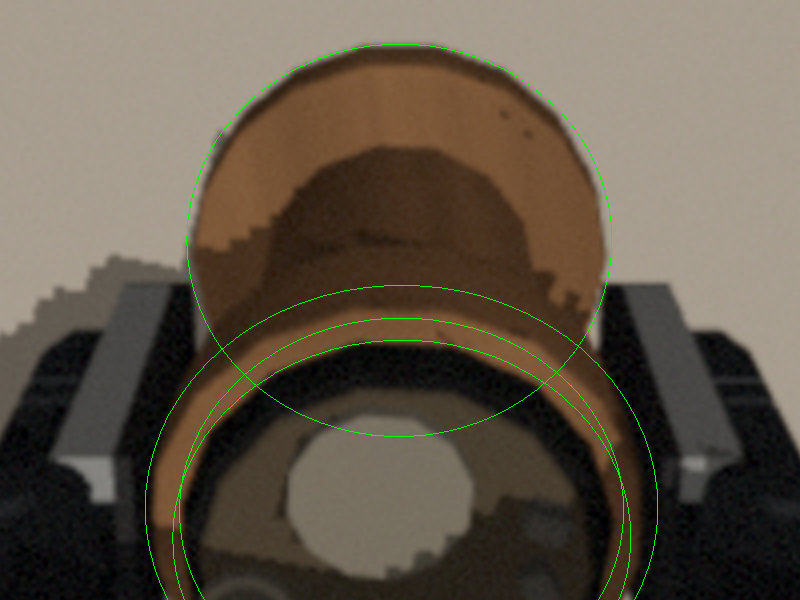

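```bash
python3 - <<'E'
import h
from h import *
import pickle
np.set_printoptions(precision=4,suppress=True)
s2,s3,s4,s6=[pickle.load(open(f'w{i}.pkl','rb')) for i in (2,3,4,6)]
o=h.cam_T
for k in (1,.97):
    h.cam_T=lambda n,s=None:(lambda t:(t[0],t[1]*k,t[2],t[3]))(o(n,s))
    print(k,'disc',ray('wrist',330.4,210.2,.018,s2),'tip',ray('wrist',331,221,.056,s2),ray('wrist',331,221,.063,s2),'base',ray('wrist',331,208.4,.018,s2))
    print('bob',ray('wrist',324.6,212.8,.07,s3),ray('wrist',322.5,263,.07,s4))
E
```

```text
1 disc [ 0.5454 -0.0316  0.018 ] tip [ 0.5454 -0.0325  0.056 ] [ 0.5449 -0.0308  0.063 ] base [ 0.5456 -0.0299  0.018 ]
bob [0.491  0.2166 0.07  ] [0.4908 0.2175 0.07  ]
0.97 disc [ 0.5454 -0.0307  0.018 ] tip [ 0.5455 -0.0319  0.056 ] [ 0.5449 -0.0303  0.063 ] base [ 0.5456 -0.0289  0.018 ]
bob [0.4909 0.2173 0.07  ] [0.4908 0.2171 0.07  ]
```

arm_command:
  targets:
    - [[0,0,0,0,0,2,0.4],[0,0,0,0,0,5,0.4],[0,0,0,0,0,9,0.4],[0,0,0,1.3,-6,9,0.4],[0,0,0,2.7,-12,9,0.4],[0,0,0,4,-18,9,0.4],[0,0,0,5,-22.5,9,0.4],[0,0,0,5.5,-24.8,9,0.4],[0,0,0,5.5,-24.8,9,0.4],[0,0,0,5.5,-24.8,9,0.4]]

```text
time_s: 8.45
tcp_pos: [0.5448, -0.0298, 0.1279]
tool_rot: [-3.141, -0.0, 1.792]
wrist_force: [-0.1, 0.5, -1.6]
opening: 0.0435
```

```bash
python3 - <<'E'
from h import *
import pickle
np.set_printoptions(precision=4,suppress=True)
s=sense(); im=camera('wrist'); sd=camera('side'); tp=camera('top')
np.save('w7.npy',im);np.save('s7.npy',sd);np.save('t7.npy',tp); pickle.dump(s,open('w7.pkl','wb'))
print(s['tcp_pos'],s['tool_rot'],s['time_s'],s['opening'],s['wrist_force'])
save(np.hstack([cv2.resize(im,(400,300)),cv2.resize(sd[200:305,260:400],(400,300),interpolation=cv2.INTER_CUBIC)]),'g7.png')
for z in (.018,.056,.063): print('side spindle',proj('side',[.5453,-.031,z]))
E
```

```text
[ 0.5448 -0.0298  0.1279] [-3.1408 -0.0005  1.7919] 8.45 0.043506073567001514 [-0.1336  0.4767 -1.5581]
side spindle [316.1953 271.1509]
side spindle [315.6427 255.4631]
side spindle [315.5382 252.496 ]
```

View pics/g7.png

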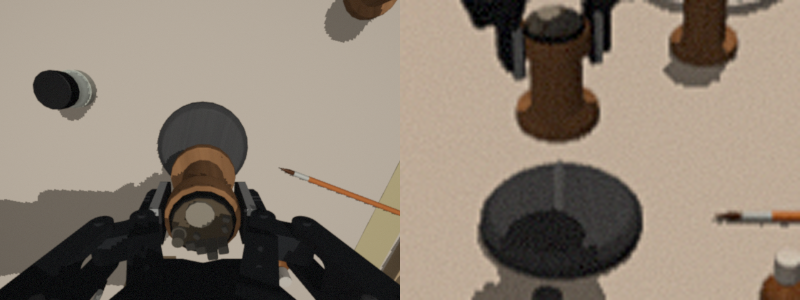

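arm_command:
  targets:
    - [[0,0,0,0,-0.05,-1.5,0.4],[0,0,0,0,-0.05,-2.6,0.4],[0,0,0,0,-0.05,-2.6,0.4],[0,0,0,0,-0.05,-2.6,0.4]]

```text
time_s: 9.1
tcp_pos: [0.5453, -0.031, 0.1023]
tool_rot: [-3.142, -0.0, 1.792]
wrist_force: [-0.3, -0.3, -2.4]
opening: 0.0435
```

```bash
python3 - <<'E'
import h
from h import *
import pickle
np.set_printoptions(precision=4,suppress=True)
s=sense(); im=camera('wrist'); sd=camera('side'); tp=camera('top')
np.save('w8.npy',im);pickle.dump(s,open('w8.pkl','wb'))
print(s['tcp_pos'],s['tool_rot'],s['time_s'],s['wrist_force'])
o=h.cam_T
h.cam_T=lambda n,s=None:(lambda t:(t[0],t[1]*.97,t[2],t[3]))(o(n,s)) if n=='wrist' else o(n,s)
a=cv2.resize(im,None,fx=4,fy=4,interpolation=cv2.INTER_CUBIC)
th=np.linspace(0,2*np.pi,73); c=[.5453,-.031];zt=s['tcp_pos'][2]-.0385
for r,z,c,col in [(.055,.018,c,(255,0,0)),(.0225,zt+.07,s['tcp_pos'],(0,255,0)),(.027,zt,s['tcp_pos'],(0,255,0))]:
    p=np.array([proj('wrist',[c[0]+r*np.cos(t),c[1]+r*np.sin(t),z],s) for t in th]); cv2.polylines(a,[np.round(p*64).astype(int)],True,col,2,shift=4)
w=a[140*4:400*4,210*4:440*4]
save(np.hstack([cv2.resize(w,(400,452)),cv2.resize(sd[190:303,265:365],(400,452),interpolation=cv2.INTER_CUBIC)]),'g8.png')
E
```

```text
[ 0.5453 -0.031   0.1023] [-3.1415 -0.      1.7918] 9.1 [-0.3151 -0.3343 -2.3721]
```

View pics/g8.png

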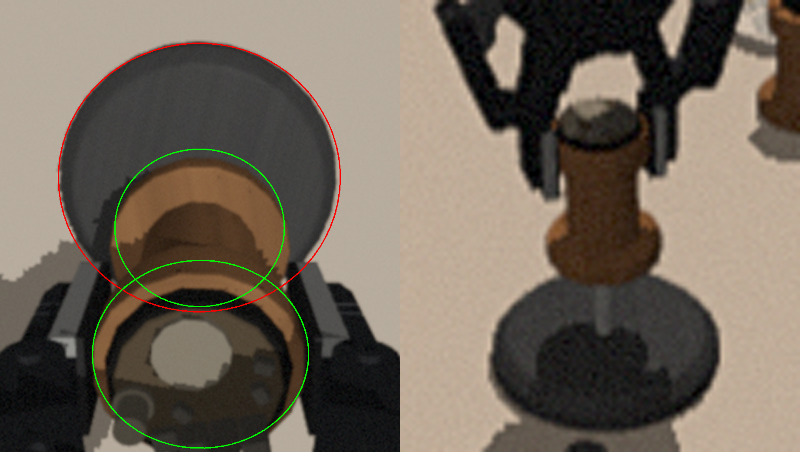

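In x, spindle (602) and foot centre (603) line up in the side crop. In y, the like-for-like wrist measurements put me within about 1 mm. Lowering carefully past the cone.

arm_command:
  targets:
    - [[0,0,0,-0.03,0,-0.6,0.4],[0,0,0,-0.03,0,-1.2,0.4],[0,0,0,-0.03,0,-1.8,0.4],[0,0,0,-0.03,0,-1.8,0.4]]

```text
time_s: 9.75
tcp_pos: [0.5445, -0.031, 0.0837]
tool_rot: [-3.141, -0.0, 1.792]
wrist_force: [0.7, 0.2, -1.1]
opening: 0.0434
```

```bash
python3 - <<'E'
from h import *
np.set_printoptions(precision=4,suppress=True)
s=sense(); sd=camera('side')
print(s['tcp_pos'],s['tool_rot'],s['time_s'],s['wrist_force'],s['wrist_torque'])
save(cv2.resize(sd[190:303,265:365],(400,452),interpolation=cv2.INTER_CUBIC),'g9.png')
E
```

```text
[ 0.5445 -0.031   0.0837] [-3.1405 -0.0004  1.7918] 9.75 [ 0.6962  0.1602 -1.1218] [-0.0025  0.0378  0.0208]
```

View pics/g9.png

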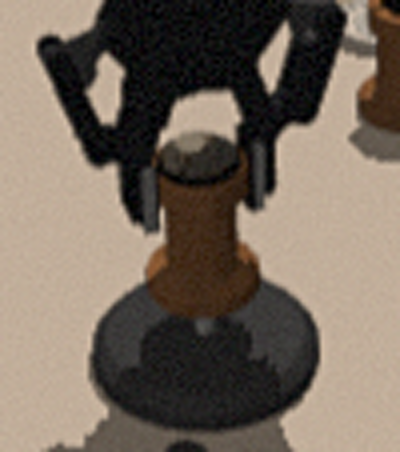

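No contact force, and the foot is 11 mm below the tip, so it is on the spindle. Lowering home.

arm_command:
  targets:
    - [[0,0,0,0,0,-0.8,0.4],[0,0,0,0,0,-1.6,0.4],[0,0,0,0,0,-2.4,0.4],[0,0,0,0,0,-2.6,0.4],[0,0,0,0,0,-2.7,0.4],[0,0,0,0,0,-2.75,0.4],[0,0,0,0,0,-2.75,0.4]]

```text
time_s: 10.68
tcp_pos: [0.545, -0.031, 0.0569]
tool_rot: [3.141, 0.0, 1.792]
wrist_force: [0.5, 0.2, -1.6]
opening: 0.0434
```

```bash
python3 - <<'E'
from h import *
np.set_printoptions(precision=4,suppress=True)
s=sense(); sd=camera('side')
print(s['tcp_pos'],s['tool_rot'],s['time_s'],s['wrist_force'],s['wrist_torque'])
save(cv2.resize(sd[190:303,265:365],(400,452),interpolation=cv2.INTER_CUBIC),'g10.png')
E
```

```text
[ 0.545  -0.031   0.0569] [3.1413 0.0001 1.7918] 10.675 [ 0.4766  0.2271 -1.5509] [-0.0281  0.0071  0.0039]
```

View pics/g10.png

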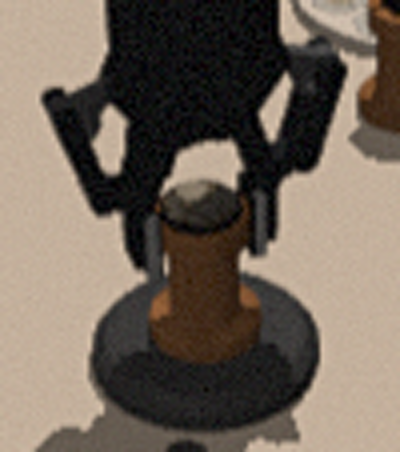

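Not yet in contact. Stepping down a bit more to feel the seat.

arm_command:
  targets:
    - [[0,0,0,0,0,-0.05,0.4],[0,0,0,0,0,-0.1,0.4],[0,0,0,0,0,-0.1,0.4]]

```text
time_s: 11.1
tcp_pos: [0.5452, -0.031, 0.0565]
tool_rot: [3.141, 0.0, 1.792]
wrist_force: [-1.8, 1.1, 7.6]
opening: 0.0434
```

It seated at the expected height (TCP 0.0565), with 7.6 N contact. Releasing.

arm_command:
  targets:
    - [[0,0,0,0,0,0,0.7],[0,0,0,0,0,0,0.9],[0,0,0,0,0,0,0.9],[0,0,0,0,0,0,0.9],[0,0,0,0,0,0,0.9]]

```text
time_s: 11.72
tcp_pos: [0.5449, -0.031, 0.0557]
tool_rot: [-3.142, -0.0, 1.792]
wrist_force: [0.2, 0.3, 0.8]
opening: 0.0769
```

arm_command:
  targets:
    - [[0,0,0,0,0,3,0.9],[0,0,0,0,0,7,0.9],[0,0,0,0,0,12,0.9],[0,0,0,-0.4,-0.6,14.5,0.9],[0,0,0,-0.4,-0.6,14.5,0.9],[0,0,0,-0.4,-0.6,14.5,0.9]]

```text
time_s: 12.48
tcp_pos: [0.5405, -0.0368, 0.1998]
tool_rot: [-3.14, -0.001, 1.792]
wrist_force: [0.0, 0.7, -0.9]
opening: 0.0769
```

```bash
python3 - <<'E'
from h import *
import pickle
np.set_printoptions(precision=4,suppress=True)
s=sense(); im=camera('wrist'); sd=camera('side'); tp=camera('top')
np.save('w11.npy',im);np.save('s11.npy',sd);np.save('t11.npy',tp);pickle.dump(s,open('w11.pkl','wb'))
print(s['tcp_pos'],s['tool_rot'],s['time_s'],s['wrist_force'],s['opening'])
save(np.hstack([cv2.resize(im[140:290,255:405],(400,400),interpolation=cv2.INTER_CUBIC),cv2.resize(sd[200:300,265:365],(400,400),interpolation=cv2.INTER_CUBIC)]),'g11.png')
E
```

```text
[ 0.5405 -0.0368  0.1998] [-3.1404 -0.0005  1.7917] 12.475 [ 0.0218  0.7348 -0.878 ] 0.0769083727133396
```

View pics/g11.png

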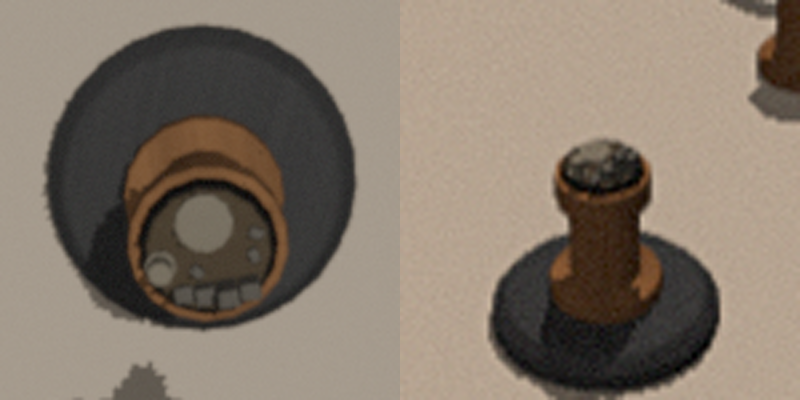

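Bobbin is seated upright. The flagstone is at wrist px (331.5,223.6), with nothing disturbed. Next, the shaper.

arm_command:
  targets:
    - [[0,0,0,0,-6,2,0.6],[0,0,0,-0.2,-12,2,0.6],[0,0,0,-0.4,-18,2,0.6],[0,0,0,-0.6,-24,2,0.6],[0,0,0,-0.6,-25.9,2,0.6],[0,0,0,-0.6,-25.9,2,0.6],[0,0,0,-0.6,-25.9,2,0.6]]

```text
time_s: 13.5
tcp_pos: [0.5351, -0.2945, 0.2205]
tool_rot: [-3.141, -0.001, 1.793]
wrist_force: [-0.4, 0.4, 0.6]
opening: 0.0513
```

```bash
python3 - <<'E'
import h
from h import *
import pickle
np.set_printoptions(precision=4,suppress=True)
s=sense(); im=camera('wrist')
np.save('w12.npy',im);pickle.dump(s,open('w12.pkl','wb'))
print(s['tcp_pos'],s['tool_rot'],s['time_s'],s['wrist_force'],s['opening'])
save(np.hstack([cv2.resize(im[100:480,140:520],(400,400),interpolation=cv2.INTER_AREA),cv2.resize(im[130:330,225:425],(400,400),interpolation=cv2.INTER_CUBIC)]),'g12.png')
s11=pickle.load(open('w11.pkl','rb'))
o=h.cam_T
for k in (1,.97):
    h.cam_T=lambda n,s=None:(lambda t:(t[0],t[1]*k,t[2],t[3]))(o(n,s))
    print(k,'flag',ray('wrist',331.5,223.6,.0945,s11),'bob',ray('wrist',332.8,231.5,.088,s11))
E
```

```text
[ 0.5351 -0.2945  0.2205] [-3.1412 -0.0008  1.793 ] 13.5 [-0.4175  0.4265  0.5945] 0.05129038800686706
1 flag [ 0.5428 -0.0252  0.0945] bob [ 0.5456 -0.0324  0.088 ]
0.97 flag [ 0.5429 -0.0248  0.0945] bob [ 0.5458 -0.0321  0.088 ]
```

View pics/g12.png

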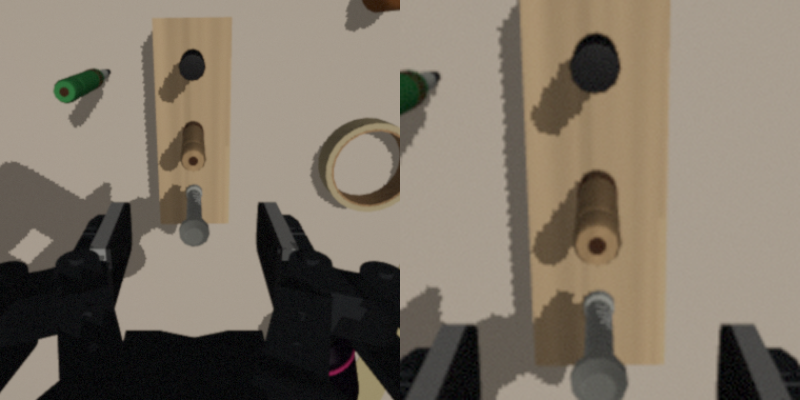

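```bash
python3 - <<'E'
import h
from h import *
import pickle
np.set_printoptions(precision=4,suppress=True)
s=pickle.load(open('w12.pkl','rb'))
o=h.cam_T
for k in (1,.97):
    h.cam_T=lambda n,s=None:(lambda t:(t[0],t[1]*k,t[2],t[3]))(o(n,s))
    print(k,'top',ray('wrist',324,252.5,.144,s),'vise',ray('wrist',324.5,319,.139,s),'driver',ray('wrist',323,161.5,.134,s), 'tcp px',proj('wrist',s['tcp_pos'],s))
E
```

```text
1 top [ 0.5349 -0.2954  0.144 ] vise [ 0.5464 -0.3445  0.139 ] driver [ 0.5219 -0.2407  0.134 ] tcp px [324.9255 307.5321]
0.97 top [ 0.535  -0.2956  0.144 ] vise [ 0.5468 -0.3463  0.139 ] driver [ 0.5215 -0.2392  0.134 ] tcp px [324.8928 305.5072]
```

arm_command:
  targets:
    - [[0,0,0,0,-0.05,-3,0.6],[0,0,0,0,-0.05,-6,0.6],[0,0,0,0,-0.05,-9,0.6],[0,0,0,0,-0.05,-12,0.6],[0,0,0,0,-0.05,-13.6,0.6],[0,0,0,0,-0.05,-13.6,0.6],[0,0,0,0,-0.05,-13.6,0.6]]

```text
time_s: 14.42
tcp_pos: [0.5356, -0.2966, 0.086]
tool_rot: [3.14, 0.001, 1.792]
wrist_force: [-0.2, -0.2, 0.4]
opening: 0.051
```

```bash
python3 - <<'E'
from h import *
np.set_printoptions(precision=4,suppress=True)
s=sense(); im=camera('wrist'); sd=camera('side')
print(s['tcp_pos'],s['tool_rot'],s['time_s'],s['wrist_force'],s['opening'])
save(np.hstack([cv2.resize(im[200:480,180:460],(400,400),interpolation=cv2.INTER_CUBIC),cv2.resize(sd[240:440,230:430],(400,400),interpolation=cv2.INTER_CUBIC)]),'g13.png')
E
```

```text
[ 0.5356 -0.2966  0.086 ] [3.1404 0.0012 1.7922] 14.425 [-0.2267 -0.1549  0.4468] 0.05099890776842813
```

View pics/g13.png

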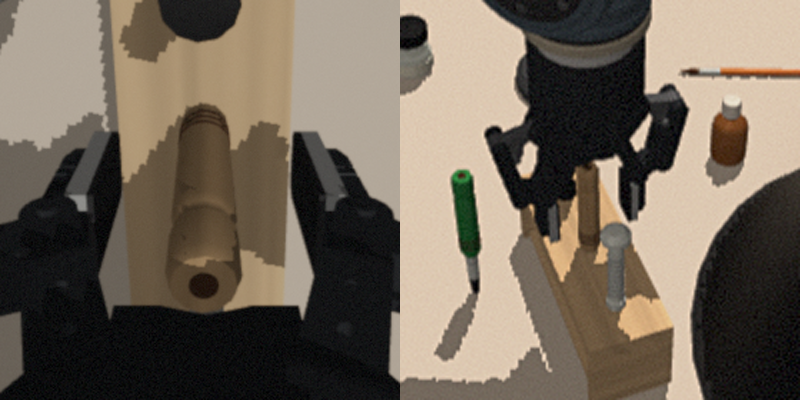

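The handle stands between the pads with clearance to its neighbours. Closing.

arm_command:
  targets:
    - [[0,0,0,0,0,0,0.1],[0,0,0,0,0,0,0.1],[0,0,0,0,0,0,0.1],[0,0,0,0,0,0,0.1],[0,0,0,0,0,0,0.1],[0,0,0,0,0,0,0.1],[0,0,0,0,0,0,0.1]]
  squeeze: 40

```text
time_s: 15.4
tcp_pos: [0.535, -0.2966, 0.0852]
tool_rot: [3.141, 0.0, 1.792]
wrist_force: [-0.8, 0.2, 6.4]
opening: 0.0152
```

```bash
python3 - <<'E'
from h import *
np.set_printoptions(precision=4,suppress=True)
s=sense(); im=camera('wrist'); sd=camera('side')
print(s['tcp_pos'],s['tool_rot'],s['time_s'],s['wrist_force'],s['wrist_torque'],s['opening'])
save(np.hstack([cv2.resize(im[200:480,180:460],(400,400),interpolation=cv2.INTER_CUBIC),cv2.resize(sd[270:370,270:370],(400,400),interpolation=cv2.INTER_CUBIC)]),'g14.png')
E
```

```text
[ 0.535  -0.2966  0.0852] [3.1412 0.0004 1.7917] 15.4 [-0.8136  0.2314  6.4426] [ 0.0671  0.1992 -0.0171] 0.015180250583256812
```

View pics/g14.png

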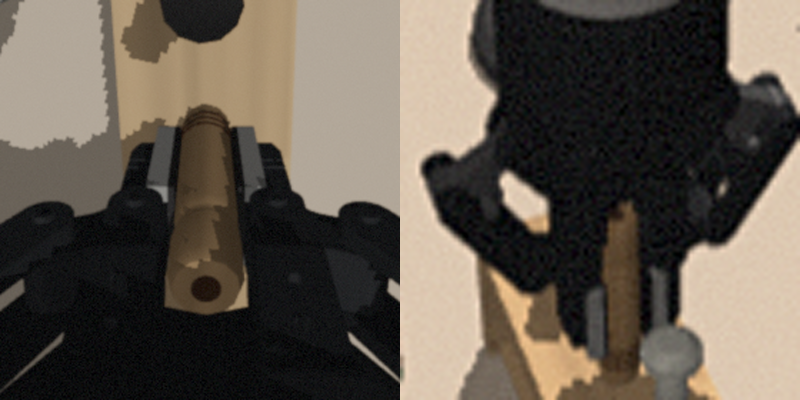

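Gripped (15 mm opening). Drawing straight up, then over the flagstone.

arm_command:
  targets:
    - [[0,0,0,0,0,1,0.1],[0,0,0,0,0,3,0.1],[0,0,0,0,0,6,0.1],[0,0,0,0,0,10,0.1],[0,0,0,0,0,14,0.1],[0,0,0,0,0,15,0.1],[0,0,0,0,0,15,0.1]]

```text
time_s: 16.38
tcp_pos: [0.5348, -0.2964, 0.2348]
tool_rot: [3.141, 0.0, 1.792]
wrist_force: [1.1, -0.6, -0.1]
opening: 0.0149
```

```bash
python3 - <<'E'
from h import *
np.set_printoptions(precision=4,suppress=True)
s=sense(); im=camera('wrist'); sd=camera('side')
print(s['tcp_pos'],s['tool_rot'],s['time_s'],s['wrist_force'],s['wrist_torque'],s['opening'])
save(np.hstack([cv2.resize(im[200:480,180:460],(400,400),interpolation=cv2.INTER_CUBIC),cv2.resize(sd[200:400,230:430],(400,400),interpolation=cv2.INTER_CUBIC)]),'g15.png')
E
```

```text
[ 0.5348 -0.2964  0.2348] [3.1414 0.0002 1.7918] 16.375 [ 1.1003 -0.5999 -0.0674] [ 0.0307 -0.0078 -0.0124] 0.014905886237824465
```

View pics/g15.png

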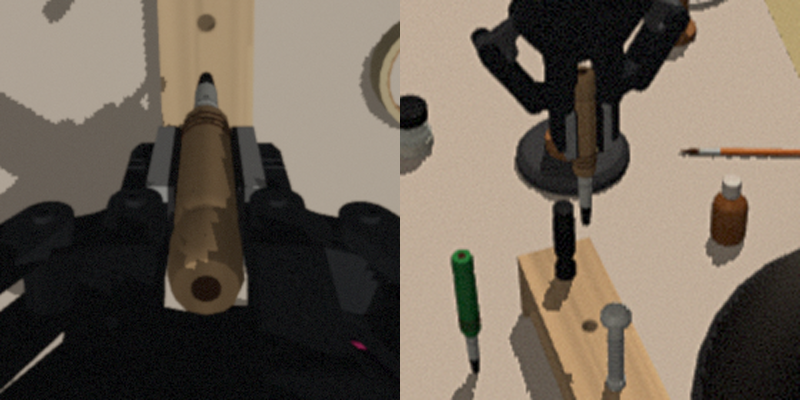

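The shaper is out with its dark tip showing, and the other tools are untouched. Moving over the flagstone with the tip about 25 mm above it.

arm_command:
  targets:
    - [[0,0,0,0.2,5,0,0.1],[0,0,0,0.3,11,0,0.1],[0,0,0,0.5,17,0,0.1],[0,0,0,0.7,23,0,0.1],[0,0,0,0.8,26.5,0,0.1],[0,0,0,0.8,27.1,-2,0.1],[0,0,0,0.8,27.1,-4.8,0.1],[0,0,0,0.8,27.1,-4.8,0.1],[0,0,0,0.8,27.1,-4.8,0.1],[0,0,0,0.8,27.1,-4.8,0.1]]

```text
time_s: 17.73
tcp_pos: [0.5433, -0.0257, 0.1876]
tool_rot: [3.14, 0.0, 1.792]
wrist_force: [-0.2, -0.2, 0.0]
opening: 0.0148
```

```bash
python3 - <<'E'
from h import *
import pickle
np.set_printoptions(precision=4,suppress=True)
s=sense(); im=camera('wrist'); sd=camera('side'); tp=camera('top')
np.save('w16.npy',im);np.save('s16.npy',sd);np.save('t16.npy',tp);pickle.dump(s,open('w16.pkl','wb'))
print(s['tcp_pos'],s['tool_rot'],s['time_s'],s['wrist_force'],s['wrist_torque'],s['opening'])
save(np.hstack([cv2.resize(im[210:330,265:385],(400,400),interpolation=cv2.INTER_CUBIC),cv2.resize(sd[170:270,265:365],(400,400),interpolation=cv2.INTER_CUBIC)]),'g16.png')
tip=s['tcp_pos']-[0,0,.0672]; print('tip pred px',proj('wrist',tip,s),proj('side',tip),'flag side',proj('side',[.5427,-.0245,.0945]))
E
```

```text
[ 0.5433 -0.0257  0.1876] [3.1404 0.0004 1.7916] 17.725 [-0.156  -0.1916  0.0383] [ 0.0026 -0.0035  0.0297] 0.0147635866865488
tip pred px [324.4109 255.943 ] [313.269  225.5912] flag side [313.3232 236.8656]
```

View pics/g16.png

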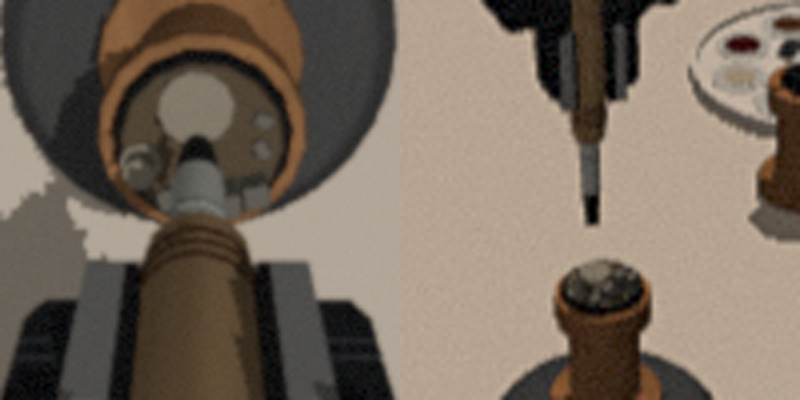

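```bash
python3 - <<'E'
import h
from h import *
import pickle
np.set_printoptions(precision=4,suppress=True)
s=pickle.load(open('w16.pkl','rb'))
im=np.load('w16.npy')
o=h.cam_T
for k in (1,.97):
    h.cam_T=lambda n,s=None:(lambda t:(t[0],t[1]*k,t[2],t[3]))(o(n,s))
    print(k,'flag',ray('wrist',323.8,242.1,.0945,s),'tip',ray('wrist',325.3,253.5,.1204,s))
save(cv2.resize(im[225:275,295:355],(720,600),interpolation=cv2.INTER_CUBIC),'g16b.png')
E
```

```text
1 flag [ 0.5428 -0.0249  0.0945] tip [ 0.5435 -0.024   0.1204]
0.97 flag [ 0.5428 -0.025   0.0945] tip [ 0.5436 -0.0243  0.1204]
```

View pics/g16b.png

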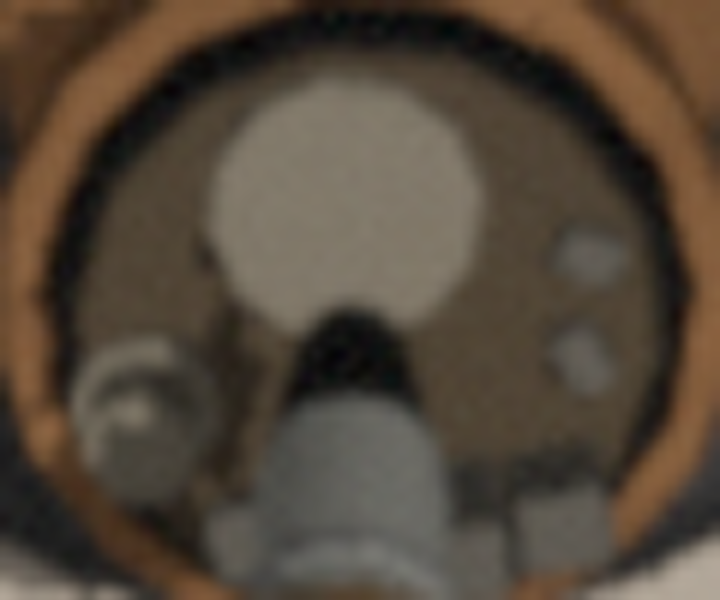

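Tip and flagstone agree to within about 0.5 mm when projected to their heights. Lowering to about 6 mm above and checking again.

arm_command:
  targets:
    - [[0,0,0,0,0,-1,0.1],[0,0,0,0,0,-1.9,0.1],[0,0,0,0,0,-1.9,0.1],[0,0,0,0,0,-1.9,0.1],[0,0,0,0,0,-1.9,0.1]]

```text
time_s: 18.5
tcp_pos: [0.543, -0.0255, 0.168]
tool_rot: [3.141, 0.0, 1.792]
wrist_force: [-0.6, 0.2, -0.7]
opening: 0.0147
```

```bash
python3 - <<'E'
from h import *
import pickle
np.set_printoptions(precision=4,suppress=True)
s=sense(); im=camera('wrist'); sd=camera('side')
np.save('w17.npy',im);np.save('s17.npy',sd);pickle.dump(s,open('w17.pkl','wb'))
print(s['tcp_pos'],s['tool_rot'],s['time_s'],s['wrist_force'],s['wrist_torque'],s['opening'])
save(np.hstack([cv2.resize(im[225:285,295:355],(400,400),interpolation=cv2.INTER_CUBIC),cv2.resize(sd[210:260,290:340],(400,400),interpolation=cv2.INTER_CUBIC)]),'g17.png')
tip=s['tcp_pos']-[0,0,.0672]; print('tip pred px',proj('wrist',tip,s),proj('side',tip))
E
```

```text
[ 0.543  -0.0255  0.168 ] [3.1412 0.0001 1.7918] 18.5 [-0.5747  0.2329 -0.7052] [-0.0228  0.0058 -0.009 ] 0.014718070607617588
tip pred px [324.5001 255.9722] [313.4359 234.3762]
```

View pics/g17.png

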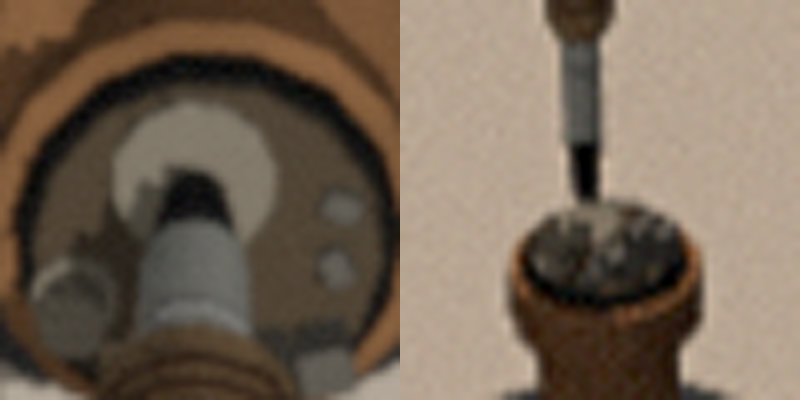

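Both views agree: tip x matches the flagstone's (wrist u≈324.4 for both, side 313.4 vs 313.3). Descending into contact in small steps.

arm_command:
  targets:
    - [[0,0,0,0,0,-0.3,0.1],[0,0,0,0,0,-0.5,0.1],[0,0,0,0,0,-0.6,0.1],[0,0,0,0,0,-0.6,0.1],[0,0,0,0,0,-0.6,0.1]]

```text
time_s: 19.23
tcp_pos: [0.5429, -0.0254, 0.1618]
tool_rot: [3.142, -0.0, 1.792]
wrist_force: [0.6, -0.3, -0.2]
opening: 0.0149
```

```bash
python3 - <<'E'
from h import *
np.set_printoptions(precision=4,suppress=True)
L=[]
for i in range(6):
    s=sense(); L.append(np.r_[s['wrist_force'],s['tcp_pos'],s['time_s']]); im=camera('wrist')
print(np.array(L)); print(np.mean(L,0))
save(cv2.resize(im[225:285,295:355],(400,400),interpolation=cv2.INTER_CUBIC),'g18.png')
E
```

```text
[[ 0.6485 -0.3128 -0.1985  0.5429 -0.0254  0.1618 19.225 ]
 [-0.6057 -0.0793 -0.6343  0.5429 -0.0255  0.1618 19.275 ]
 [-0.1503  0.4941  0.1424  0.5429 -0.0255  0.1619 19.325 ]
 [ 0.1622  0.2814 -0.5134  0.5429 -0.0255  0.1619 19.375 ]
 [ 0.2975 -1.0282 -0.1806  0.5429 -0.0255  0.1618 19.425 ]
 [ 0.205   0.3676 -1.079   0.5429 -0.0255  0.1618 19.475 ]]
[ 0.0929 -0.0462 -0.4106  0.5429 -0.0255  0.1618 19.35  ]
```

View pics/g18.png

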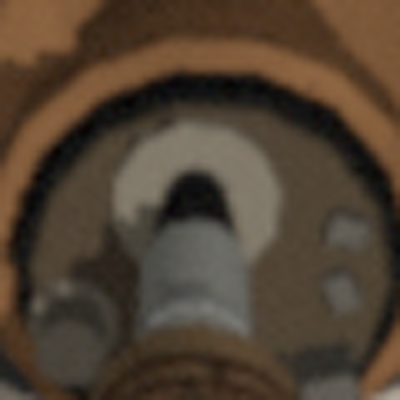

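Just short of contact (Fz baseline ≈ −0.4). The tip is over the stone's middle. Pressing.

arm_command:
  targets:
    - [[0,0,0,0,0,-0.1,0.1],[0,0,0,0,0,-0.2,0.1],[0,0,0,0,0,-0.25,0.1],[0,0,0,0,0,-0.25,0.1],[0,0,0,0,0,-0.25,0.1]]

```text
time_s: 20.15
tcp_pos: [0.5429, -0.0255, 0.1594]
tool_rot: [3.141, 0.0, 1.792]
wrist_force: [-0.7, -1.1, 2.4]
opening: 0.0145
```

```bash
cat > f.py <<'E'
from h import *
np.set_printoptions(precision=4,suppress=True)
L=[]
for i in range(20):
    s=sense(); L.append(np.r_[s['wrist_force'],s['tcp_pos'],s['tool_rot']]); im=camera('wrist')
print(np.mean(L,0),np.std(L,0)[:3]/4.5,s['time_s'],s['opening'])
sd=camera('side')
save(np.hstack([cv2.resize(im[225:285,295:355],(400,400),interpolation=cv2.INTER_CUBIC),cv2.resize(sd[180:280,265:365],(400,400),interpolation=cv2.INTER_CUBIC)]),'g%d.png'%int(s['time_s']*10))
E
python3 f.py
```

```text
[ 0.185   0.0414  1.7376  0.5429 -0.0255  0.1593  3.1415  0.      1.7918] [0.1347 0.1294 0.1162] 21.1 0.015192483103406105
```

About 2.1 N above baseline, and the slope is consistent with 0.9 N/mm. One more millimetre.

arm_command:
  targets:
    - [[0,0,0,0,0,-0.05,0.1],[0,0,0,0,0,-0.1,0.1],[0,0,0,0,0,-0.1,0.1],[0,0,0,0,0,-0.1,0.1],[0,0,0,0,0,-0.1,0.1]]

```text
time_s: 21.82
tcp_pos: [0.5429, -0.0255, 0.1583]
tool_rot: [3.142, 0.0, 1.792]
wrist_force: [0.8, 0.2, 2.9]
opening: 0.0151
```

```bash
python3 f.py; ls -t pics|head -1; cp pics/$(ls -t pics|head -1) pics/last.png
```

```text
[ 0.3497  0.0742  2.6992  0.5429 -0.0255  0.1583  2.1991  0.      1.7918] [0.0968 0.0953 0.0833] 22.775 0.015149283463842263
g227.png
```

View pics/last.png

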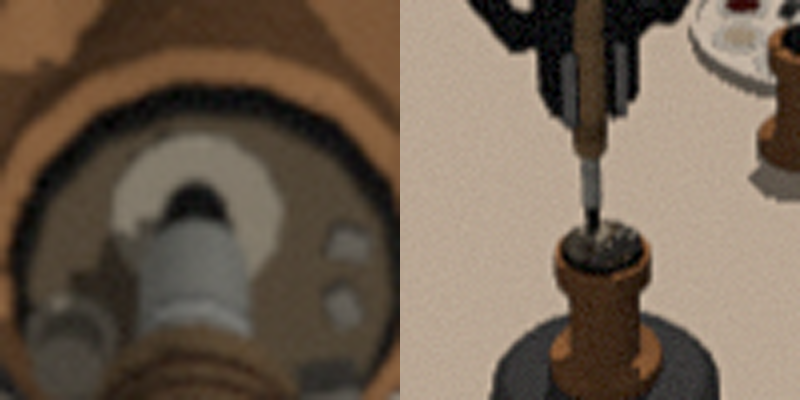

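```bash
python3 -c "
from h import *
t=camera('top'); save(t,'final_top.png'); s=sense(); print(s['wrist_force'],s['time_s']); print(hand_in())"
```

```text
[0.69606112 0.31850211 3.03767506] 22.925
the job is handed in; nothing more can be done
None
```

View pics/final_top.png

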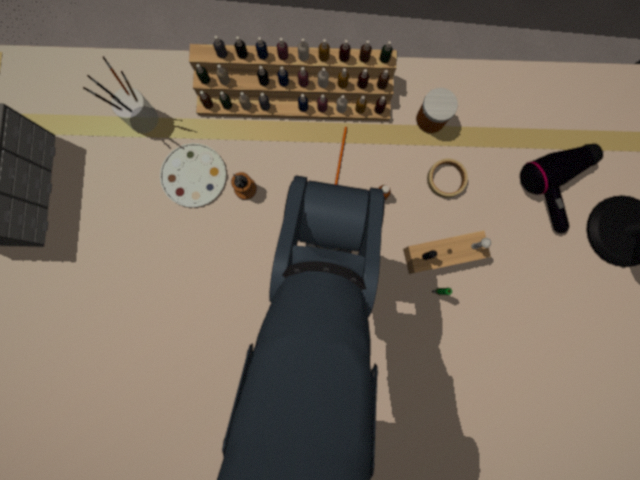

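The job is handed in at about 23 s: the bobbin is on the spindle and the shaper is still held upright, pressing on the middle of the round flagstone.

- **Bobbin:** I gripped the ruin bobbin by its wooden top flange and lowered it over the spindle. It met the stand at the expected height with 7.6 N of contact. I let go, and the picture afterwards showed it upright and fully down.
- **Shaper:** I drew the wooden-handled shaper from the middle hole of the rack and set its tip on the flagstone. In the last wrist view the tip is within about 0.5 mm of the stone's centre.
- **Push:** The averaged vertical force was 2.7 N. The reading while the shaper hung free was about −0.4 N, so the push is about 3.1 N. That fits the rubber tip being squeezed about 3.3 mm.
- **Everything else:** The last top view shows nothing else visibly moved. The arm hides the stand and the paint jar in that view.
- **Checks that disagreed:** The wrist camera's picture scale came out about 3% off the given sizes, so I used relative measurements and the side camera instead. The groove I could make out on the shaper's handle looked nearer the ferrule than the top end. I still took it as the right tool because it was the only wooden-handled one in the rack.

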